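Set the load box dial to five and press its button

TASK

Set the load box for the next test: with a fingertip in the round finger hole of its dial, turn the dial clockwise click by click to position five, which is the fifth white dot after the red bar (the red bar is zero), and leave it resting in that click. Then press the red button right down and let it come back up. Only touch the box: leave the button alone until the dial is set, and do not move or lift the loose parts around it.

Things in the scene. Friction and masses are not known exactly. Their poses are not given: they have to be found in the camera images.
- load_box: Grey console, blue top plate, 160 (x) x 280 (y) x 40 mm, fixed to the bench; origin at the centre of its underside, z up, x to its far long side, y to its left. Left half: the dial in a fixed black bezel ring (156 mm across, top 60 mm above the bench). Right half: the red button. Bezel marks: a red bar (position 0), then clockwise from above, every 30 degrees, white dots 1 to 8.
- dial_axis (a point): Point on the dial's upright axis, in its top face, 59 mm above the bench, 55 mm left of the box's centre. Fixed to the box, same axes. Seen from it, position n lies at 120 - 30 n degrees from box +x, anticlockwise from above positive (red bar at 120).
- dial (a joint): Dial turn, rad: 0 at the red bar, grows clockwise from above; position n = n x 0.5236. A sprung detent holds each position (2 degrees play) and draws the dial in from up to 15 degrees away; once past half way it snaps ahead of the finger. About 4 N at the finger hole turns it a click. Stops just beyond 0 and 8. Starts at 0, 1 or 2. An orange tick outside the finger hole points at the present position.
- dial_cup (a point): Centre of the mouth of the dial's finger hole, level with the dial's top. The dial is a bright metal disc, 136 mm across, inside the bezel; the hole is round, 44 mm wide, 15 mm deep with a flat orange floor (44 mm above the bench), its centre 38 mm from the axis, at the bearing of the present position. It takes closed fingertips with play. Turns with the dial.
- button_top (a point): Centre of the top of the red push button, 32 mm in diameter, in a black collar of 48 mm diameter; the top stands 62 mm above the bench when up, 140 mm to the right of the dial's axis. It is pressed straight down. Moves with the button.
- button (a joint): Travel of the red button in m: 0 up, 0.006 fully down; springs back. It starts to move at about 1.5 N and is fully down at 5 N.
- capacitor_2: Loose black capacitor standing on the bench left of the box, 25 mm diameter, 40 mm high; origin at the centre of its underside. Leave alone.
- transformer_2: Loose small transformer, 30 x 40 x 28 mm, on the bench right of the box; origin at the centre of its underside. Leave alone.
- flux_bottle: Loose amber bottle, 32 mm diameter, 80 mm high, standing on the bench just behind the box; origin at the centre of its underside. Leave alone.

How it is judged (in metres and radians):
On the way, in this order (a step that is already met when the one before it is completed fails the run):
1. the fingers push the dial, short of position five (contact force between the fingers and dial above 0.5 N and value of joint dial below 2.4 rad), for 0.05 s.
2. the dial rests at position five, the button still up (value of joint dial between 2.48 and 2.76 rad and value of joint button below 0.002 m), for 0.2 s.
3. the button is pressed down by the fingers with the dial at position five (value of joint button above 0.0045 m and contact force between the fingers and button above 0.5 N and value of joint dial between 2.48 and 2.76 rad), for 0.05 s.
4. the button is let up again (value of joint button below 0.0015 m), for 0.1 s.
At the end, for the whole second after the job is handed in: The dial rests in position five (2.62 rad, within 0.14 rad), the button has been pressed at least 4.5 mm down after that and is up again, and the three loose parts stand within 15 mm of where they were (value of joint dial between 2.48 and 2.76 rad and value of joint button below 0.0015 m and distance of each of capacitor_2, transformer_2, flux_bottle from where it was at the start of the episode below 0.015 m); the robot touches nothing.
It fails at once if the button is pressed while the dial is not at position five (value of joint button above 0.003 m and (value of joint dial below 2.4 rad or value of joint dial above 2.84 rad)).
It fails at once if a loose part is moved, lifted or knocked over (distance of any of capacitor_2, transformer_2, flux_bottle from where it was at the start of the episode above 0.02 m or angle between any of capacitor_2, flux_bottle's own z axis and vertical above 0.5 rad).
It also fails if it takes over 58 s, if anything falls off the work surface, if the arm or the gripper's body presses on something with over 40 N, if the wrist force passes 120 N, or if a joint passes its speed limit or range.

ROBOT

A 6-joint arm with a two-finger parallel gripper is mounted at the origin on the work surface; the furniture and walls round the work are solid. World frame = base frame: x ahead of the robot, y to its left, z up, the work surface at z = 0. Lengths are in mm, angles in rad, forces in N, time in s.
With the tool pointing down it reaches from about 375 to 900 mm from the base axis. Payload 3.1 kg.
Tool frame: the origin (TCP) lies on the centre line of the jaws, within the pads' length; the fingertips stand arm.nose_length ahead of it and the grasp point (between the pads) lies 6 mm ahead of it (arm.nose_length is the distance from the TCP to the fingertips, in mm); z points along the fingers, y is the line along which they close (so a half turn about z gives the same grasp; the last joint's range is limited). The gripper opens to 87 mm and grips with 3 to 60 N. Pads are 19 mm wide; open, the fingers measure 117 mm over their backs; the gripper's body (75 mm by 190 mm) begins 51 mm behind the grasp point.
Start: joints at [-0.178, 0.527, 1.433, -0, 1.181, -0.178], TCP at [624.977, 0.034, 207.848] pointing down, gripper open.
Joint ranges: [-3.08, 3.08], [-0.75, 2.2], [0.22, 2.44], [-1.43, 4.57], [0, 2.65], [-2.85, 2.85]. Speed limits (rad/s): [2.79, 2.79, 3.14, 3.14, 3.14, 3.14].

INTERFACE

Orientations are given as a rotation vector (axis times angle).
In Python, from bench import arm gives the robot as it stands. The module is installed in compiled form; this text tells all that it offers.
- The arm moves only by the tool arm_command, never from a script. Its argument "commands" is text: rows parted by semicolons, each of 7 numbers parted by spaces: the shift along the tool's x, y, z in cm, then the turn, a rotation vector about the tool's x, y, z in rad, then the finger opening in cm, from 0 to 8.7. In form: tx ty tz ax ay az jaw; .... A call has 1 to 20 rows; each row shifts and turns the commanded pose from where the row before left it, along the tool's axes as they then stand; what a row does not reach is not made up. A row lasts 1/8 s, in which the tool goes at most 62.5 mm and 10.7 degrees, less where a joint would pass 70% of its speed; a pose out of reach is approached as far as the arm can. A call is refused whole if a number of a shift passes 6.25 or a number of a turn 0.188, either way. A call with a gripper value outside its range is refused whole. The fingers move at their own pace and stop on an object; "squeeze" is the grip in N (left out, the last holds). Time passes only in rows, so rows that do not move let the fingers close. It gives the time, the measured TCP pose, the force, the opening and the grip force at its end, in the units of the state.
- arm.observe(): the state, without advancing time (a new reading comes with each control period).
- arm.capture(name): name is "scene" or "side" or "wrist"; returns a dict with "image" (384x512x3 uint8, red, green, blue), "fx", "fy", "cx", "cy" (pixels), "rvec" (rotation vector, rad) and "tvec" (3), from world to camera coordinates, as OpenCV has them; the wrist camera has in their place "T_tool_cam" (4x4, takes a point from camera to tool coordinates, whose origin is the TCP and whose axes are the flange's). Camera axes: x right, y down, z forward; pixel columns grow to the right and rows downward; lengths in mm; the calibration is good to about 2 mm. A picture is of the moment at which its call begins: read the wrist's pose just before it. There is no depth.
- arm.job_done(): hands the job in; it is judged then, once.
The state is a dict: "clock": time; "joint_pos": joint angles; "joint_velocities": joint speeds; "effort": joint torques, N m; "eef_pos": TCP position; "tcp_rot": TCP orientation; "contact_force": force on the tool from outside, world axes, zero at the start; "ft_torque": the same for the moment, N m; "gripper_width": opening from 0.0 (shut) to 1.0 (fully open); "finger_force": force on a finger pad.
Only numpy, scipy, OpenCV 4.12 (cv2) and the standard library are available. Lean on these libraries where they do the work, as an engineer would, in place of code of your own. Each camera call takes 0.05 s, during which the arm holds its last target. There are 200 camera calls.

## Working session

There is one attempt and no reset: what is moved stays moved. The work goes in short steps, Python scripts to look and compute and a tool call to move; the robot and the scene stay as the last step left them, time stands still between calls to the robot, and variables do not carry over. Pictures are saved under pics/ and viewed, at most 10 in all, crops included, and the job is handed in when it is done.

Besides the shell and the picture viewer there is one more tool, called after "Request:" in YAML: its name, and indented under it one key for each argument. arm_command: Moves the arm, as the interface text tells. Its arguments: {"type":"object","properties":{"commands":{"type":"string"},"squeeze":{"type":"number"}},"required":["commands"]}

```bash
mkdir -p pics; cat > h.py <<'E'
import numpy as np, cv2
from bench import arm
from scipy.spatial.transform import Rotation as R
def cam(n):
    s=arm.observe(); c=arm.capture(n)
    K=np.array([[c['fx'],0,c['cx']],[0,c['fy'],c['cy']],[0,0,1]])
    if 'rvec' in c:
        Rw=R.from_rotvec(np.ravel(c['rvec'])).as_matrix(); o=-Rw.T@np.ravel(c['tvec']); A=Rw.T
    else:
        T=np.array(c['T_tool_cam']); Rt=R.from_rotvec(s['tcp_rot']).as_matrix()
        A=Rt@T[:3,:3]; o=Rt@T[:3,3]+np.array(s['eef_pos'])
    return c['image'],K,A,o
def ray(px,K,A,o,z):
    d=A@np.linalg.inv(K)@np.array([px[0],px[1],1.]); return o+d*(z-o[2])/d[2]
def save(im,n): cv2.imwrite('pics/'+n,cv2.cvtColor(im,cv2.COLOR_RGB2BGR))
def blobs(im,lo,hi,amin=15):
    hsv=cv2.cvtColor(im,cv2.COLOR_RGB2HSV); m=cv2.inRange(hsv,lo,hi)
    n,l,st,ce=cv2.connectedComponentsWithStats(m)
    return [(ce[i].round(1),st[i]) for i in range(1,n) if st[i][4]>=amin]
E
python3 - <<'E'
from h import *
s=arm.observe(); print(s, arm.nose_length, R.from_rotvec(s['tcp_rot']).as_matrix().round(3))
ims=[]
for n in('scene','wrist'):
    im,K,A,o=cam(n); ims.append(im); print(n,K[0,0],o.round(),A.round(2).tolist())
    for nm,lo,hi in(('red',(0,150,80),(5,255,255)),('red2',(174,150,80),(180,255,255)),('orange',(8,150,120),(22,255,255))):
        for c,st in blobs(im,lo,hi): print(nm,c,st,ray(c,K,A,o,60).round(1))
save(cv2.resize(np.hstack(ims),(800,300)),'a.png')
save(ims[1],'w0.png')
E
```

```text
{'clock': 0.0, 'joint_pos': array([-1.78474988e-01,  5.28481656e-01,  1.43392230e+00, -1.91100851e-05,
        1.18139261e+00, -1.78551709e-01]), 'joint_velocities': array([-2.81752757e-05,  2.07377502e-03, -9.51616165e-04, -1.64730973e-05,
       -9.43700510e-04,  9.23503988e-05]), 'effort': array([-5.45745443e-04, -4.40045428e+01, -1.76593530e+01,  6.32597599e-02,
        5.83207863e-02, -1.53719384e-04]), 'eef_pos': array([6.24222554e+02, 1.79591719e-01, 2.06855801e+02]), 'tcp_rot': array([-2.22007478e+00, -2.22026127e+00,  1.99602385e-03]), 'contact_force': array([-0.03018669,  0.22828945, -0.45176688]), 'ft_torque': array([ 0.021453  , -0.05659268,  0.05073177]), 'finger_force': 0.0, 'gripper_width': 0.9967623891943934} 25.0 [[-0.     1.    -0.002]
 [ 1.     0.     0.   ]
 [ 0.    -0.002 -1.   ]]
scene 460.1764877647369 [  -6. -249.  715.] [[0.54, -0.57, 0.61], [-0.84, -0.37, 0.4], [-0.0, -0.73, -0.68]]
red [177.9  77.6] [175  73   6   8  18] [866.3 612.2  60. ]
red [318.8 201.2] [316 200   6   4  16] [629.3  29.4  60. ]
red [299.  220.4] [291 214  17  14 186] [559.7  36.4  60. 
[... 916 characters left out ...]
.97]]
red [199.3 132.1] [183 116  34  34 874] [564.8  39.4  60. ]
red [290.  124.2] [284 117  12  15 131] [656.6  47.2  60. ]
orange [370.5  51.8] [362  38  19  29 154] [731.7 115.1  60. ]
orange [322.9  99.3] [311  89  32  31 288] [688.6  71.4  60. ]
orange [283.7 122.9] [279 119   7  11  21] [650.3  48.5  60. ]
orange [280.5 148.8] [276 146   7   9  19] [647.5  22.3  60. ]
orange [209.9 209.7] [201 202  18  21  90] [572.2 -43.8  60. ]
orange [226.6 213.1] [222 210   8   8  23] [590.2 -47.7  60. ]
orange [ 75.1 253.6] [ 63 226  32  56 899] [418.5 -95.9  60. ]
orange [440.1 253.5] [421 226  32  56 865] [828.5 -95.8  60. ]
orange [382.1 301.1] [ 231  291  281   17 3504] [ 769.5 -156.9   60. ]
```

View pics/a.png

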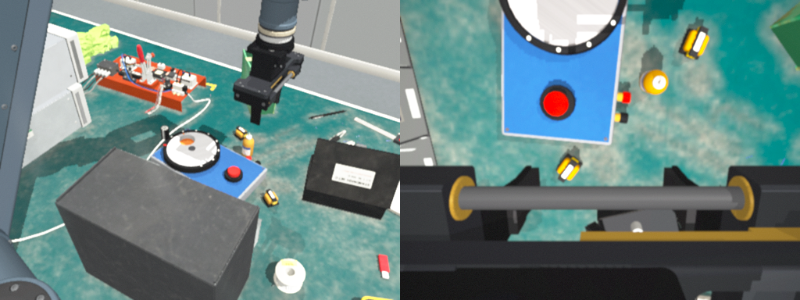

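The views show the blue box with the dial to its left. The red button is at about (299, 220) in the scene image and (199, 132) in the wrist image, roughly (565, 39) in world. The dial should be near (565, 180), so I'm going above it to look.

Request:
arm_command:
  commands: "3 -1.5 0 0 0 0 0; 3 -1.5 0 0 0 0 0; 3 -1.5 0 0 0 0 0; 2 -1.5 0 0 0 0 0; 0 0 0 0 0 0 0; 0 0 0 0 0 0 0"
  squeeze: 20

```text
clock: 0.85
eef_pos: [565.7, 109.4, 208.0]
tcp_rot: [2.221, 2.221, 0.0]
contact_force: [0.3, -0.1, -0.1]
gripper_width: 0.401
finger_force: 0.0
```

```bash
python3 - <<'E'
from h import *
s=arm.observe(); print(s['eef_pos'],s['tcp_rot'],s['gripper_width'])
im,K,A,o=cam('wrist')
for nm,lo,hi in(('red',(0,150,80),(5,255,255)),('red2',(174,150,80),(180,255,255)),('orange',(6,130,120),(22,255,255)),('white',(0,0,215),(180,40,255))):
    for c,st in blobs(im,lo,hi): print(nm,c,st,ray(c,K,A,o,44 if (nm=='orange' and st[4]>500) else 60).round(1))
save(cv2.resize(im,(768,576)),'b.png')
E
```

```text
[565.65243716 109.41683674 207.96888528] [2.22071836e+00 2.22050784e+00 4.58615134e-04] 0.4014674576266935
red [238.9  29.3] [235  25   8  10  55] [548.3 244.3  60. ]
red [334.2 215. ] [330 209  10  13  59] [649.2  58.6  60. ]
red [256.6 228.5] [242 216  30  23 565] [564.6  43.   60. ]
orange [309.  44.] [307  42   5   5  19] [614.8 231.4  60. ]
orange [291.3  69.3] [ 271   48   42   44 1457] [600.2 210.1  44. ]
orange [412.9 152.3] [405 141  17  24 205] [726.6 127.4  60. ]
orange [428.9 158.1] [423 148  12  21  68] [744.  121.3  60. ]
orange [372.4 201.1] [359 191  30  21 366] [689.4  74.5  60. ]
orange [329.2 215.4] [326 210   7  11  58] [643.8  58.2  60. ]
orange [169.6 255.3] [166 230   9  50 238] [466.3  10.6  60. ]
orange [325.1 235.9] [323 234   5   5  18] [640.6  34.   60. ]
orange [257. 290.] [250 282  15  16 130] [564.9 -33.9  60. ]
orange [272.4 294.8] [270 292   5   6  25] [582.9 -40.3  60. ]
white [134.8   4.5] [ 66   0 123   8 208] [452.5 265.4  60. ]
white [266.9 109.3] [  204    41   133   127 11063] [575.1 171.   60. ]
white [339.5  69.5] [338  67   4   6  20] [645.3
[... 179 characters left out ...]
 [312.  131.9  60. ]
white [ 29.3 158.8] [ 23 135  13  44  64] [328.4 121.2  60. ]
white [327.6 144.9] [326 143   4   5  17] [637.8 135.2  60. ]
white [424. 156.] [418 147  13  19 112] [738.6 123.5  60. ]
white [228.5 161. ] [227 159   4   5  16] [535.4 118.6  60. ]
white [298.5 168. ] [297 166   4   5  16] [608.6 111.   60. ]
white [262.5 173.9] [261 172   4   5  15] [570.9 104.7  60. ]
white [377.1 208.4] [374 206   7   6  29] [695.3  66.2  60. ]
white [384.3 208.9] [383 206   4   6  18] [703.2  65.6  60. ]
white [ 79.3 211.6] [ 76 209   8   7  38] [371.9  63.   60. ]
white [ 43.8 270.5] [ 40 270   9   2  17] [321.   -8.2  60. ]
white [265.6 293.8] [263 292   6   4  19] [574.9 -39.   60. ]
```

View pics/b.png

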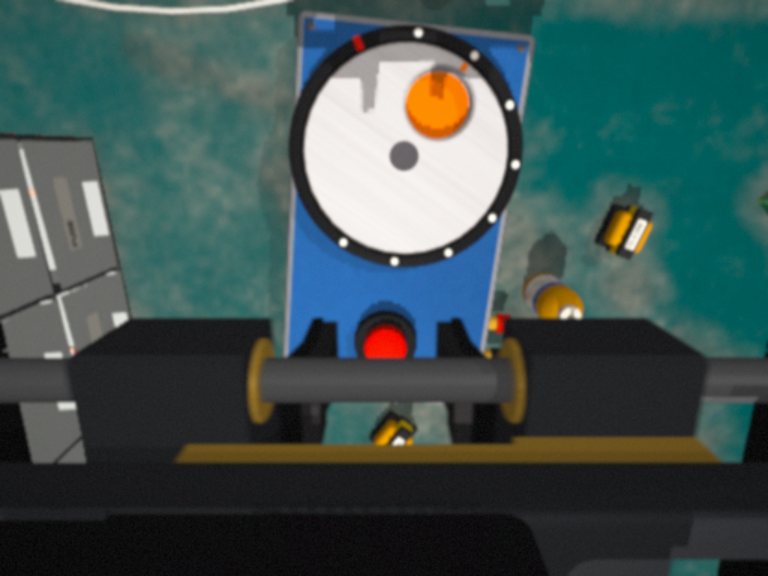

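The closer view shows the red bar at (359, 43) and dots 1 to 8 running clockwise from it. The orange hole is at (438, 103) and the tick at (464, 67), so the dial is at position 2. A dot fit gives the axis at (578.3, 178.1), box yaw −5.8° and the button at (564.5, 39). The hole centre is then (600.5, 209) now, and (609, 156) at position 5.

Request:
arm_command:
  commands: "3.3 1.2 0 0 0 0 0; 3.3 1.2 0 0 0 0 0; 3.36 1.1 0 0 0 0 0; 0 0 4 0 0 0 0; 0 0 4 0 0 0 0; 0 0 3.4 0 0 0 0; 0 0 0 0 0 0 0; 0 0 0 0 0 0 0"

```text
clock: 1.9
eef_pos: [601.6, 209.2, 94.9]
tcp_rot: [2.221, 2.219, 0.003]
contact_force: [-0.3, 0.8, 0.8]
gripper_width: 0.008
finger_force: 0.0
```

```bash
python3 - <<'E'
from h import *
s=arm.observe(); print(s['eef_pos'],s['gripper_width'])
a,*_=cam('side'); b,*_=cam('scene')
save(np.vstack([cv2.resize(a,(400,300)),cv2.resize(b[90:240,220:420],(400,300),interpolation=cv2.INTER_CUBIC)]),'c.png')
E
```

```text
[601.56390531 209.17630792  94.90682756] 0.008090005299184817
```

View pics/c.png

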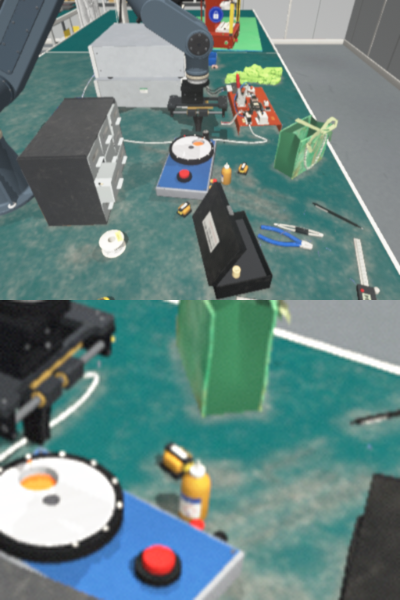

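The side view shows the gripper above the dial's far part. In the scene crop, the tip at (40, 440) sits a little behind the hole at (40, 480). I'm checking whether the height alone explains that.

```bash
python3 - <<'E'
from h import *
for n in('scene','wrist'):
    im,K,A,o=cam(n)
    for p in([601.5,209.2,70],[600.5,209,59],[600.5,209,44],[578.3,178.1,59],[564.5,39,62]):
        q=K@A.T@(np.array(p)-o); print(n,p,(q[:2]/q[2]).round(1))
    if n=='scene': s=im[120:240,210:330]
    else: w=im
save(np.hstack([cv2.resize(s,(300,300)),cv2.resize(w,(400,300))]),'d.png')
E
```

```text
scene [601.5, 209.2, 70] [239.3 174.2]
scene [600.5, 209, 59] [239.3 178.3]
scene [600.5, 209, 44] [239.6 183.5]
scene [578.3, 178.1, 59] [245.2 189.3]
scene [564.5, 39, 62] [299.1 217.7]
wrist [601.5, 209.2, 70] [257.4 208.1]
wrist [600.5, 209, 59] [255.9 203.3]
wrist [600.5, 209, 44] [256.  197.2]
wrist [578.3, 178.1, 59] [225.8 243.5]
wrist [564.5, 39, 62] [213.5 398.1]
```

View pics/d.png

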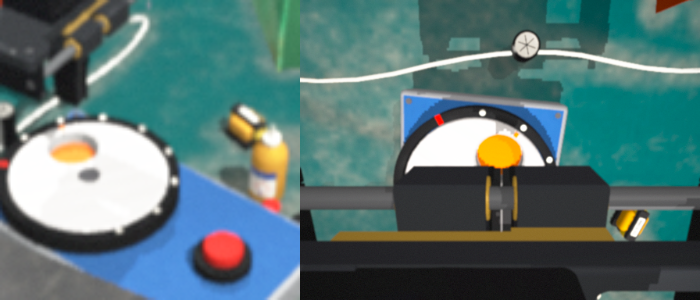

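In the wrist view the grey finger strips end under the hole at (500, 165). In the scene crop the black tip ends at (75, 100), about 14 px higher than expected. I'm zooming in to settle where the tip is.

```bash
python3 - <<'E'
from h import *
out=[]
for n in('scene','side'):
    im,K,A,o=cam(n)
    q=K@A.T@(np.array([601.5,209.2,70])-o); q=(q[:2]/q[2]); print(n,q, o)
    for z in (94.9,139.9):
        r=K@A.T@(np.array([601.5,209.2,z])-o);print(z,r[:2]/r[2])
    r=K@A.T@(np.array([578.3,178.1,59])-o);print('axis',r[:2]/r[2])
    x,y=q.astype(int); print(x,y); c=im[y-35:y+25,x-30:x+30]; out.append(cv2.resize(c,(390,390),interpolation=cv2.INTER_CUBIC))
save(np.hstack(out),'e.png')
E
```

```text
scene [239.29716253 174.20178022] [  -5.76954361 -248.83727255  714.61632005]
94.9 [238.8453546  165.26180614]
139.9 [237.98776558 148.29259604]
axis [245.19437512 189.27285892]
239 174
side [253.91635446 177.21771533] [ 648.24118116 -635.92833782  640.31064514]
94.9 [253.77700648 169.62948008]
139.9 [253.51465717 155.34317174]
axis [244.91994435 186.88056461]
253 177
```

View pics/e.png

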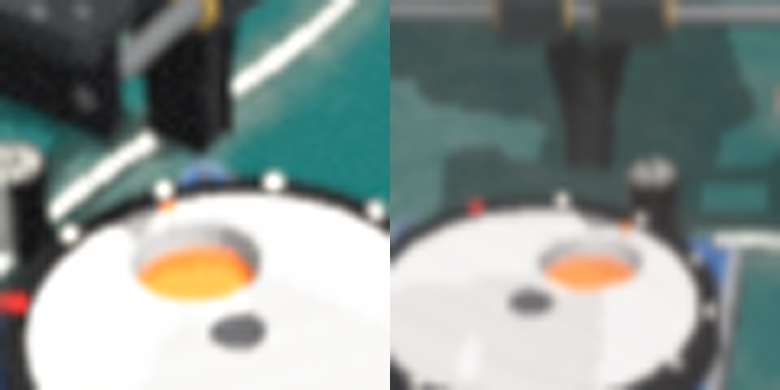

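Both fixed views put the tip about 30 mm higher than expected: (200, 150) in the left crop and (590, 165) in the right one. The columns agree with the plan. I'll go down in small rows, watching the force, and look again.

Request:
arm_command:
  commands: "0 -0.1 0.7 0 0 0 0; 0 0 0.7 0 0 0 0; 0 0 0.6 0 0 0 0; 0 0 0 0 0 0 0; 0 0 0 0 0 0 0"

```text
clock: 2.82
eef_pos: [599.1, 209.7, 73.7]
tcp_rot: [-2.221, -2.221, 0.0]
contact_force: [0.0, -0.2, -0.7]
gripper_width: 0.008
finger_force: 0.0
```

```bash
python3 - <<'E'
from h import *
out=[]
s=arm.observe(); print(s['eef_pos'],s['contact_force'],arm.nose_length)
for n in('scene','side'):
    im,K,A,o=cam(n)
    x,y=(239,174) if n=='scene' else (253,177)
    c=im[y-35:y+25,x-30:x+30]; out.append(cv2.resize(c,(390,390),interpolation=cv2.INTER_CUBIC))
save(np.hstack(out),'f.png')
E
```

```text
[599.06158616 209.65629411  73.73726367] [ 0.02250329 -0.1622183  -0.72707388] 25.0
```

View pics/f.png

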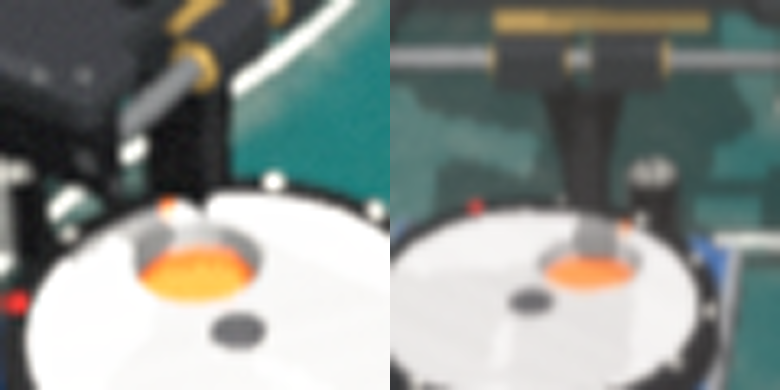

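The tip came down by the commanded amount. It still ends above the rim, at (200, 200) in the left crop and (595, 210) in the right. I'll triangulate it from the two views.

```bash
python3 - <<'E'
from h import *
def tri(p,q):
    M=np.zeros((3,3));b=np.zeros(3)
    for n,px in(('scene',p),('side',q)):
        im,K,A,o=cam(n); d=A@np.linalg.inv(K)@np.array([*px,1.]); d/=np.linalg.norm(d)
        P=np.eye(3)-np.outer(d,d); M+=P;b+=P@o
    return np.linalg.solve(M,b).round(1)
print('tip now',tri((239.8,169.8),(254.5,174.3)),'tip before',tri((239.8,162),(253.8,167.4)))
print('hub',tri((245.6,189.8),(223+140/6.5,142+301/6.5)))
s=arm.observe();print(s['joint_pos'],s['eef_pos'])
E
```

```text
tip now [603.5 208.6  80.6] tip before [602.  206.5 104.2]
hub [577.9 176.4  56.9]
[1.60848815e-01 7.05996041e-01 1.51312638e+00 3.59401062e-06
 9.22215314e-01 1.60822396e-01] [599.0503377  209.64870576  74.00801022]
```

Request:
arm_command:
  commands: "0 0 0.3 0 0 0 0; 0 0 0.3 0 0 0 0; 0 0 0.2 0 0 0 0; 0 0 0 0 0 0 0"

```text
clock: 3.72
eef_pos: [598.8, 209.6, 65.5]
tcp_rot: [-2.221, -2.221, 0.001]
contact_force: [-0.1, -0.3, 1.1]
gripper_width: -0.0
finger_force: 0.0
```

There is no contact at a TCP height where the nominal nose would already be through the floor. The tips really are about 31 mm higher, so I continue.

Request:
arm_command:
  commands: "0 0.15 0.4 0 0 0 0; 0 0 0.4 0 0 0 0; 0 0 0.3 0 0 0 0; 0 0 0.2 0 0 0 0; 0 0 0 0 0 0 0"

```text
clock: 4.35
eef_pos: [600.3, 209.6, 52.6]
tcp_rot: [-2.221, -2.221, 0.001]
contact_force: [-0.3, 1.0, 0.1]
gripper_width: 0.007
finger_force: 0.0
```

```bash
python3 - <<'E'
from h import *
out=[]
s=arm.observe(); print(s['eef_pos'],s['contact_force'],s['ft_torque'])
for n in('scene','side'):
    im,K,A,o=cam(n)
    x,y=(239,174) if n=='scene' else (253,177)
    c=im[y-35:y+25,x-30:x+30]; out.append(cv2.resize(c,(390,390),interpolation=cv2.INTER_CUBIC))
save(np.hstack(out),'g.png')
E
```

```text
[600.32717107 209.60805201  52.60051735] [-0.32176708  1.02312361  0.08043828] [-0.03457551 -0.03948192  0.01779771]
```

View pics/g.png

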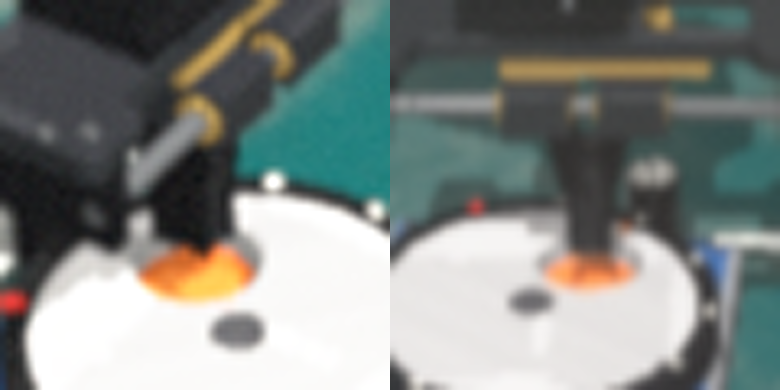

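The tip is now at the hole mouth, (205, 250) left and (592, 255) right, and centred. I'll go about 7 mm deeper.

Request:
arm_command:
  commands: "0 0 0.3 0 0 0 0; 0 0 0.3 0 0 0 0; 0 0 0.1 0 0 0 0; 0 0 0 0 0 0 0"

```text
clock: 4.95
eef_pos: [600.4, 209.6, 45.7]
tcp_rot: [-2.221, -2.221, 0.0]
contact_force: [-0.6, -0.1, 0.3]
gripper_width: 0.007
finger_force: 0.0
```

Request:
arm_command:
  commands: "-0.23 0.25 0 0 0 0 0; -0.23 0.24 0 0 0 0 0; -0.24 0.23 0 0 0 0 0; -0.28 0.18 0 0 0 0 0; -0.28 0.18 0 0 0 0 0; -0.28 0.17 0 0 0 0 0; 0 0 0 0 0 0 0"

```text
clock: 5.82
eef_pos: [613.2, 194.0, 45.9]
tcp_rot: [2.222, 2.221, 0.0]
contact_force: [0.3, -0.2, 0.6]
gripper_width: 0.005
finger_force: 0.0
```

```bash
cat > chk.py <<'E'
from h import *
s=arm.observe(); print(s['eef_pos'].round(1),s['contact_force'].round(1))
for n in('scene','side','wrist'):
    im,K,A,o=cam(n)
    for c,st in blobs(im,(4,110,110),(22,255,255),2):
        p=ray(c,K,A,o,44 if st[4]>20 else 59)[:2]-[578.3,178.1]; r=np.hypot(*p)
        if r<66: print(n,st[4],c,'r',r.round(1),'pos',((120-5.8-np.degrees(np.arctan2(p[1],p[0])))/30).round(2))
E
python3 chk.py
```

```text
[613.2 194.   45.9] [ 0.3 -0.2  0.6]
scene 97 [239.1 180.8] r 47.0 pos 2.08
side 26 [251.5 183.6] r 40.5 pos 1.57
wrist 67 [260.7 164.6] r 62.1 pos 2.0
wrist 3101 [234.8 190.8] r 40.7 pos 1.86
wrist 271 [239.7 253.6] r 24.2 pos 4.27
wrist 220 [275.3 253.4] r 45.9 pos 4.04
wrist 4115 [238.9 300.4] r 45.0 pos 5.81
```

```bash
python3 - <<'E'
from h import *
out=[]
for n in('scene','side'):
    im,K,A,o=cam(n)
    x,y=(239,174) if n=='scene' else (253,177)
    c=im[y-35:y+25,x-30:x+30]; out.append(cv2.resize(c,(390,390),interpolation=cv2.INTER_CUBIC))
save(np.hstack(out),'i.png')
E
```

```text
(no output)
```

View pics/i.png

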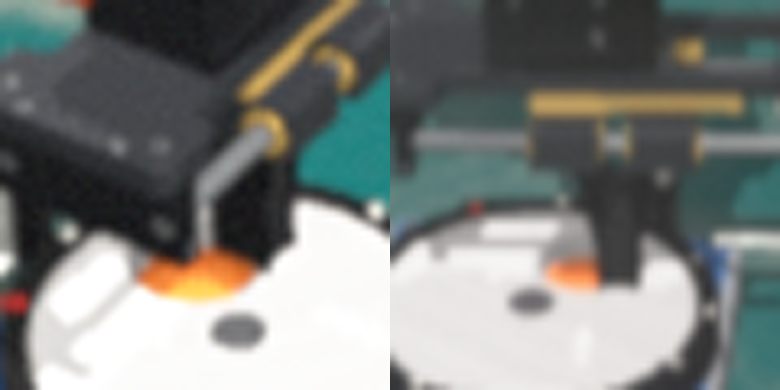

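The tip has moved off the hole, to (270, 265) left and (620, 285) right, without turning the dial. It is still above the dial face, so I'll find its true height.

```bash
python3 - <<'E'
from h import *
e=arm.observe()['eef_pos']; print(e)
for n in('scene','side'):
    im,K,A,o=cam(n)
    for z in (50,60,70,80):
        q=K@A.T@(np.array([e[0],e[1],z])-o); print(n,z,(q[:2]/q[2]).round(1))
    # dark runs down the column below the tip
    c=250 if n=='scene' else 258
    g=im[165:200,c-3:c+4].max(2).mean(1) if False else im[165:200,c-3:c+4].max(2)
    print(np.array(g)[::2])
E
```

```text
[612.84839385 194.35308046  45.8560816 ]
scene 50 [248.2 180.7]
scene 60 [248.1 177.3]
scene 70 [247.9 173.8]
scene 80 [247.8 170.2]
[[ 43  30  27  33  42  45  43]
 [ 27  26  29  33  48  48  37]
 [ 26  25  31  47  46  45  54]
 [ 28  30  34  44  46  45  92]
 [ 32  29  32  40  51  47  91]
 [ 28  31  30  41  46  46  87]
 [ 25  27  30  44  87 156 214]
 [119  77  59 129 230 253 254]
 [212 215 228 244 252 252 252]
 [243 251 252 252 252 251 252]
 [252 252 252 252 252 251 251]
 [186 217 241 251 252 251 251]
 [122 122 166 240 252 252 252]
 [136 157 218 252 253 252 252]
 [244 251 252 252 252 252 252]
 [252 252 252 252 252 252 252]
 [252 252 253 253 252 253 253]
 [253 253 253 252 252 252 252]]
side 50 [257.9 186.3]
side 60 [257.9 183.3]
side 70 [257.8 180.3]
side 80 [257.8 177.3]
[[112 101 100 107 117  86  67]
 [ 70  63  67  72  72  68  66]
 [ 53  51  54  56  58  53  53]
 [ 52  54  55  55  54  51  48]
 [ 51  55  58  61  60  54  50]
 [ 53  56  61  63  62  55  51]
 [ 59  62  62  62  62  58  61]
 [ 67  62  64  63  63  63  97]
 [ 78  63  64  63  64  62 100]
 [ 95  64  64  65  61  70 132]
 [145 109 113 114 108 107 167]
 [221 223 225 226 223 219 224]
 [230 230 231 231 231 231 231]
 [230 230 230 230 230 230 230]
 [230 229 230 230 229 230 230]
 [233 232 232 230 230 229 228]
 [231 231 231 231 232 232 231]
 [231 231 231 231 227 221 199]]
```

With the tip's near edge accounted for, the tip is at about z = 65, so the tips lie about 19 mm above the reported TCP height. I'll return over the hole and then go down about 14 mm.

Request:
arm_command:
  commands: "0.5 -0.4 0 0 0 0 0; 0.5 -0.4 0 0 0 0 0; 0.47 -0.44 0 0 0 0 0; 0 0 0 0 0 0 0; 0 0 0.3 0 0 0 0; 0 0 0.3 0 0 0 0; 0 0 0.2 0 0 0 0; 0 0 0 0 0 0 0"

```text
clock: 7.18
eef_pos: [600.5, 208.8, 37.5]
tcp_rot: [-2.221, -2.221, 0.001]
contact_force: [0.4, 0.6, -0.5]
gripper_width: 0.004
finger_force: 0.0
```

Request:
arm_command:
  commands: "0 0 0.3 0 0 0 0; 0 0 0.2 0 0 0 0; 0 0 0 0 0 0 0"

```text
clock: 7.55
eef_pos: [600.4, 208.9, 32.6]
tcp_rot: [-2.221, -2.221, 0.001]
contact_force: [0.9, 0.1, 0.2]
gripper_width: 0.007
finger_force: 0.0
```

Request:
arm_command:
  commands: "0 0 0.2 0 0 0 0; 0 0 0 0 0 0 0"

```text
clock: 7.8
eef_pos: [600.5, 208.9, 30.7]
tcp_rot: [-2.221, -2.221, 0.0]
contact_force: [0.0, 0.6, -0.2]
gripper_width: 0.007
finger_force: 0.0
```

Request:
arm_command:
  commands: "-0.23 0.25 0 0 0 0 0; -0.23 0.24 0 0 0 0 0; 0 0 0 0 0 0 0"

```text
clock: 8.18
eef_pos: [605.9, 204.0, 30.9]
tcp_rot: [2.222, 2.221, 0.0]
contact_force: [0.2, 0.7, -0.4]
gripper_width: 0.005
finger_force: 0.0
```

```bash
python3 chk.py
```

```text
[605.9 204.   30.9] [ 0.2  0.7 -0.4]
scene 36 [235.6 181.7] r 47.3 pos 1.75
side 15 [250.2 183.8] r 20.1 pos 2.22
wrist 71 [279.5 193.1] r 61.6 pos 2.12
wrist 1356 [248.1 205. ] r 46.5 pos 1.75
wrist 294 [239.7 253.4] r 20.9 pos 2.64
wrist 290 [275.4 253.3] r 39.3 pos 3.21
wrist 4742 [238.1 300.6] r 24.4 pos 5.47
```

Request:
arm_command:
  commands: "-0.24 0.23 0 0 0 0 0; -0.28 0.18 0 0 0 0 0; 0 0 0 0 0 0 0"

```text
clock: 8.7
eef_pos: [608.5, 198.9, 30.5]
tcp_rot: [-2.221, -2.221, 0.003]
contact_force: [-3.3, 1.8, 0.6]
gripper_width: 0.003
finger_force: 1.4
```

```bash
python3 chk.py | egrep 'wrist [0-9]{2} |\]|scene'
```

```text
[608.5 198.9  30.5] [-3.3  1.8  0.6]
scene 29 [238.1 181.3] r 46.2 pos 1.97
side 14 [251.1 184.5] r 19.9 pos 2.62
wrist 1651 [249.2 202.9] r 45.2 pos 1.97
wrist 75 [286.  193.1] r 62.5 pos 2.38
wrist 295 [239.7 253.5] r 21.4 pos 3.18
wrist 282 [275.4 253.6] r 41.1 pos 3.49
wrist 4946 [238.8 300.9] r 30.7 pos 5.51
```

Contact is made and the dial is turning (about 2.3). I continue along the arc.

Request:
arm_command:
  commands: "-0.28 0.18 0 0 0 0 0; -0.28 0.17 0 0 0 0 0; 0 0 0 0 0 0 0"

```text
clock: 9.22
eef_pos: [615.3, 192.9, 31.4]
tcp_rot: [2.22, 2.219, 0.004]
contact_force: [0.9, 0.4, 1.0]
gripper_width: 0.002
finger_force: 0.0
```

```bash
python3 chk.py | egrep 'wrist [0-9]{2} |\]|scene'
```

```text
[615.3 192.9  31.4] [0.9 0.4 1. ]
scene 20 [243.3 181.6] r 25.1 pos 2.34
scene 11 [254.7 180.9] r 33.4 pos 3.92
side 10 [253.8 187. ] r 24.1 pos 3.81
side 6 [262.8 187.2] r 48.5 pos 3.82
wrist 693 [254.8 208.7] r 44.4 pos 2.53
wrist 295 [239.7 253.5] r 26.1 pos 3.76
wrist 282 [275.4 253.7] r 46.4 pos 3.79
wrist 4727 [238.4 300.6] r 38.9 pos 5.48
```

Request:
arm_command:
  commands: "-0.32 0.1 0 0 0 0 0; -0.32 0.1 0 0 0 0 0; -0.31 0.08 0 0 0 0 0; -0.33 0.02 0 0 0 0 0; -0.33 0.01 0 0 0 0 0; -0.33 0 0 0 0 0 0; 0 0 0 0 0 0 0"

```text
clock: 10.25
eef_pos: [617.0, 173.2, 30.9]
tcp_rot: [2.22, 2.22, 0.001]
contact_force: [0.6, -0.2, 0.9]
gripper_width: 0.004
finger_force: 0.0
```

```bash
python3 chk.py | egrep 'wrist [0-9]{2} |\]|scene'
```

```text
[617.  173.2  30.9] [ 0.6 -0.2  0.9]
scene 14 [250.4 183.6] r 21.0 pos 3.72
side 14 [254.4 191.1] r 32.5 pos 4.98
side 7 [263.7 191. ] r 54.3 pos 4.44
wrist 710 [255.2 209. ] r 38.1 pos 3.41
wrist 287 [239.7 253.7] r 34.1 pos 4.93
wrist 245 [275.2 253.8] r 52.2 pos 4.52
wrist 4738 [238.2 300.6] r 56.3 pos 5.85
```

Request:
arm_command:
  commands: "-0.33 -0.05 0 0 0 0 0; -0.32 -0.07 0 0 0 0 0; -0.32 -0.1 0 0 0 0 0; -0.3 -0.14 0 0 0 0 0; -0.29 -0.16 0 0 0 0 0; -0.28 -0.18 0 0 0 0 0; 0 0 0 0 0 0 0; 0 0 0 0 0 0 0"

```text
clock: 11.4
eef_pos: [609.4, 155.2, 30.9]
tcp_rot: [2.221, 2.221, -0.0]
contact_force: [-0.2, 0.1, -0.0]
gripper_width: 0.008
finger_force: 0.0
```

```bash
python3 chk.py | egrep 'wrist [0-9]{2,3} |\]|scene'
```

```text
[609.4 155.2  30.9] [-0.2  0.1 -0. ]
scene 13 [268.3 188.3] r 49.1 pos 5.59
scene 10 [257.3 190.1] r 25.8 pos 5.91
side 13 [251.1 195.4] r 42.5 pos 5.93
side 9 [260.7 195.2] r 57.2 pos 5.13
wrist 712 [255.9 208.9] r 31.7 pos 4.42
wrist 299 [239.7 253.4] r 42.3 pos 5.82
wrist 285 [275.4 253.5] r 55.2 pos 5.2
```

Zero force and the same hole view as at positions 3 and 4: the dial should be at 5. I'll lift straight up, then check.

Request:
arm_command:
  commands: "0 0 -1 0 0 0 0; 0 0 -2 0 0 0 0; 0 0 -4 0 0 0 0; 0 0 -4 0 0 0 0; -2 -1 -2 0 0 0 0; -2 -1 0 0 0 0 0; 0 0 0 0 0 0 0; 0 0 0 0 0 0 0"

```text
clock: 12.55
eef_pos: [588.6, 115.7, 159.7]
tcp_rot: [-2.221, -2.219, 0.002]
contact_force: [-0.1, 0.6, 0.1]
gripper_width: 0.01
finger_force: 0.0
```

```bash
python3 chk.py; python3 - <<'E'
from h import *
im,K,A,o=cam('wrist'); save(cv2.resize(im,(512,384)),'j.png')
E
```

```text
[588.6 115.7 159.7] [-0.1  0.6  0.1]
scene 108 [261.9 187.4] r 41.8 pos 4.62
side 52 [255.5 195.1] r 33.5 pos 4.79
wrist 1746 [279.3 134.9] r 37.8 pos 5.02
```

View pics/j.png

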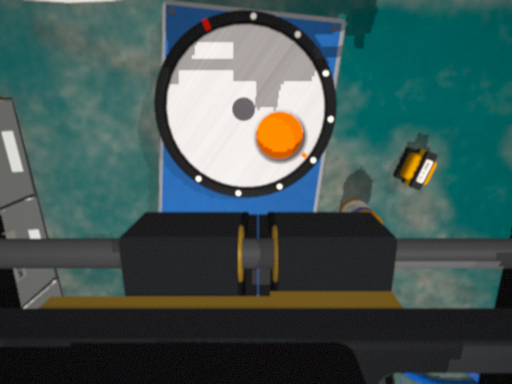

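The dial is at position 5: the tick at (305, 155) points at dot 5 at (313, 160), and the measured value is 5.02. Now over the button.

Request:
arm_command:
  commands: "-2.6 -0.8 0 0 0 0 0; -2.6 -0.8 0 0 0 0 0; -2.47 -0.81 0 0 0 0 0; 0 0 4 0 0 0 0; 0 0 4 0 0 0 0; 0 0 2 0 0 0 0; 0 0 0 0 0 0 0; 0 0 0 0 0 0 0"

```text
clock: 13.75
eef_pos: [565.9, 39.2, 61.4]
tcp_rot: [2.22, 2.221, 0.001]
contact_force: [0.9, 0.4, -0.2]
gripper_width: 0.002
finger_force: 0.0
```

Request:
arm_command:
  commands: "0 0 0.3 0 0 0 0; 0 0 0.3 0 0 0 0; 0 0 0.3 0 0 0 0; 0 0 0 0 0 0 0"

```text
clock: 14.25
eef_pos: [564.9, 39.1, 51.7]
tcp_rot: [-2.221, -2.221, 0.0]
contact_force: [-0.1, 0.3, 0.1]
gripper_width: 0.006
finger_force: 0.0
```

Request:
arm_command:
  commands: "0 0 0.3 0 0 0 0; 0 0 0.3 0 0 0 0; 0 0 0 0 0 0 0"

```text
clock: 14.62
eef_pos: [565.2, 39.0, 45.8]
tcp_rot: [2.221, 2.221, 0.0]
contact_force: [-0.0, -0.3, 2.6]
gripper_width: -0.002
finger_force: 1.2
```

Request:
arm_command:
  commands: "0 0 0.2 0 0 0 0; 0 0 0 0 0 0 0"

```text
clock: 14.88
eef_pos: [565.2, 39.0, 44.0]
tcp_rot: [2.221, 2.221, 0.0]
contact_force: [0.2, 0.1, 4.2]
gripper_width: 0.007
finger_force: 1.7
```

Request:
arm_command:
  commands: "0 0 0.2 0 0 0 0; 0 0 0 0 0 0 0"

```text
clock: 15.12
eef_pos: [565.2, 39.0, 42.0]
tcp_rot: [2.221, 2.221, 0.0]
contact_force: [-1.1, -0.6, 4.5]
gripper_width: 0.006
finger_force: 2.3
```

The button is near full travel. Another 2 mm to make sure.

Request:
arm_command:
  commands: "0 0 0.1 0 0 0 0; 0 0 0.1 0 0 0 0; 0 0 0 0 0 0 0"

```text
clock: 15.5
eef_pos: [565.3, 39.0, 41.6]
tcp_rot: [2.221, 2.221, 0.001]
contact_force: [-3.4, -0.6, 15.1]
gripper_width: 0.004
finger_force: 7.5
```

The force rose to 15 N: the button is on its bottom stop. Releasing.

Request:
arm_command:
  commands: "0 0 -0.5 0 0 0 0; 0 0 -1 0 0 0 0; 0 0 -3 0 0 0 0; 0 0 -4 0 0 0 0; 0 0 -4 0 0 0 0; 0 0 0 0 0 0 0; 0 0 0 0 0 0 0"

```text
clock: 16.38
eef_pos: [564.1, 39.1, 164.1]
tcp_rot: [-2.22, -2.22, 0.002]
contact_force: [-1.1, -0.0, -0.2]
gripper_width: 0.006
finger_force: 0.0
```

```bash
python3 chk.py; python3 - <<'E'
from h import *
im,K,A,o=cam('scene'); save(cv2.resize(im[80:260,200:440],(640,480)),'k.png')
print(arm.observe()['eef_pos'])
for c,st in blobs(im,(0,150,80),(5,255,255),50): print(c,st)
E
```

```text
[564.1  39.1 164.1] [-1.1 -0.  -0.2]
scene 117 [261.7 187.6] r 41.1 pos 4.64
side 47 [255.5 195.3] r 34.0 pos 4.83
wrist 1923 [309.9  44. ] r 37.2 pos 4.98
[564.02015236  39.14325384 163.33016128]
[298.9 220.4] [291 214  17  14 186]
```

View pics/k.png

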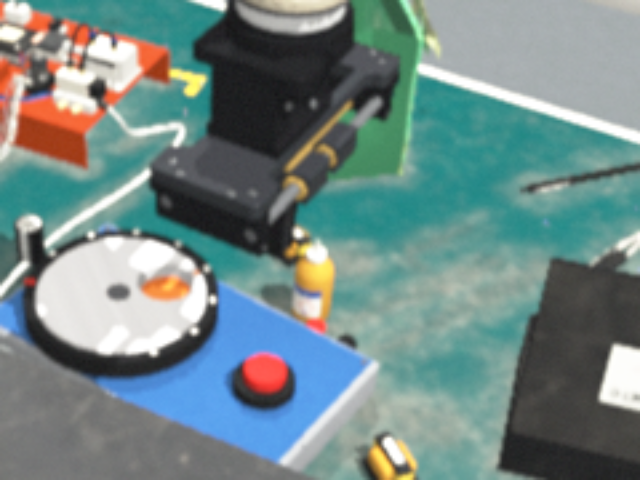

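The dial is at 5 (hole at (165, 287)), and the button at (264, 375) is up with the same blob as at the start. The bottle, capacitor and transformer all still stand, and the arm is clear.

```bash
python3 -c "from bench import arm; print(arm.job_done())"
```

```text
the job is handed in; nothing more can be done
None
```

The dial is set and resting at position five, the red button was pressed to its stop and came back up, no loose part was touched, and the job is handed in (no verdict was returned).

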